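# Load the resin carrier and lift it level

### The arm

A 7-joint arm with a two-finger parallel gripper is mounted at the origin on the work surface. World frame = base frame: x ahead of the robot, y to its left, z up, the work surface at z = 0. Lengths are in mm, angles in rad, forces in N, time in s.
With the tool pointing down it reaches from about 400 to 850 mm from the base axis. Payload 6.9 kg.
Tool frame: the origin (TCP) lies on the centre line of the jaws, within the pads' length; the fingertips stand r.nose_length ahead of it and the grasp point (between the pads) lies 2 mm behind it (r.nose_length is the distance from the TCP to the fingertips, in mm); z points along the fingers, y is the line along which they close (so a half turn about z gives the same grasp; the last joint's range is limited). The gripper opens to 85 mm and grips with 20 to 120 N. Pads are 22 mm wide; open, the fingers measure 114 mm over their backs; the gripper's body (76 mm by 85 mm) begins 54 mm behind the grasp point. The pads swing forward as they close: fully open they stand 13 mm farther back than shut.
Start: joints at [-1.238, 0.507, -0.238, 1.5, 0.126, 1.149, -0.155], TCP at [140.558, 608.979, 248.275] pointing down, gripper open.
Joint ranges: [-3.08, 3.08], [-0.24, 2.05], [-1.43, 1.35], [0, 2.5], [-1.52, 4.66], [0.17, 1.96], [-2.89, 2.89]. Speed limits (rad/s): [2.39, 2.39, 3.14, 3.14, 3.14, 3.14, 3.14].

### API

Orientations are given as a unit quaternion [x, y, z, w].
In Python, from station import r gives the robot as it stands. Calls block until the motion is done:
- r.move_pose(position, orientation): joint-space move of the TCP to a pose.
- r.line_to(position, orientation=None, max_speed=150, threshold=None): straight line of the TCP; orientation=None keeps the orientation; max_speed is the mean speed in mm/s. With threshold (N) it stops when the force on the tool has changed by that much, and returns True; else False.
- r.movej(angles): joint-space move.
- r.command_gripper(opening, newtons=None): finger opening in mm; newtons is the grip in N (None keeps the last); returns when the fingers have stopped.
- r.hold(seconds).
- r.inverse_kinematics(position, orientation): joint angles nearest the present ones, or None.
- r.state(): the state.
- r.snapshot(name): name is "scene" or "top"; returns a dict with "frame" (420x560x3 uint8, red, green, blue), "fovy" (degrees; the focal length in pixels is half the picture's height over the tangent of half this angle, whatever the lens; pixels are square), "cx", "cy" (the principal point, pixels), "dist" ([k1, k2, p1, p2, k3] as OpenCV has them; the pictures are not rectified), "view" (4x4, takes a point from world to camera coordinates). Camera axes: x right, y down, z forward; pixel columns grow to the right and rows downward; lengths in mm; the calibration is good to about 2 mm. A picture is of the moment at which its call begins. There is no depth.
A pose or a line that the arm cannot do raises r.PlanningError and nothing moves.
- r.job_done(): hands the job in; it is judged then, once.
The state is a dict: "clock": time; "joint_positions": joint angles; "qvel": joint speeds; "effort": joint torques, N m; "tcp_pos": TCP position; "tool_rot": TCP orientation; "wrist_force": force on the tool from outside, world axes, zero at the start; "torque": the same for the moment, N m; "width": finger opening in mm; "finger_force": force on a finger pad.
Only numpy, scipy, OpenCV 4.12 (cv2) and the standard library are available. Lean on these libraries where they do the work, as an engineer would, in place of code of your own. Each camera call takes 0.05 s, during which the arm holds its last target. There are 200 camera calls.

### The job

A narrow wooden hand carrier with an upright handle board in its middle stands on the bench with one tin on one end of its raised board. Take the other, identical tin that stands alone on the bench, set it down gently and upright on the middle of the carrier's empty end and let go of it; then take the carrier by its handle, lift it level and steady until its feet are about 12 cm above the bench, and finish while still holding it there, with both tins standing on it. Leave the slim flask, the cup and the tape ring alone.

Things in the scene. Friction and masses are not known exactly. Their poses are not given: they have to be found in the camera images.
- carrier: wooden hand carrier, loose, about 300 g, any yaw: board 300 mm long (its y), 60 mm wide (its x), 15 mm thick, top at z 45 mm, on two cross feet (110 x 22 mm, 30 mm high, at y = +-100 mm). Upright handle board in the middle, 22 mm thick along x, 60 mm wide along y, up to z 205 mm; tins on the board reach z 140 mm. Origin on the underside, in the middle; z up
- free_end (a point): the empty place on the carrier: the middle of the bare end, on the board's top (carrier y = -105 mm, z = 45 mm)
- full_end (a point): the taken place on the carrier: on the board's top under the hardener tin (carrier y = +105 mm, z = 45 mm)
- handle_top (a point): middle of the upper edge of the carrier's handle (carrier z = 205 mm); pinch the handle across its 22 mm thickness (carrier x) about 20 mm below this point
- resin: straight-sided round closed metal tin, 52 mm diameter, 95 mm high, bare metal, about 180 g; origin at the centre of its underside, z up. The tin to be loaded: it stands on the bench
- hardener: straight-sided round closed metal tin, 52 mm diameter, 95 mm high, bare metal, about 180 g; origin at the centre of its underside, z up. The tin that already stands on the carrier, at full_end
- flask: bystander: slim metal bottle with a dark cap, 42 mm diameter, 150 mm high, standing near the resin tin (they may have changed places); origin at the centre of its underside
- cup: bystander: open red plastic cup, 84 mm at the rim, 110 mm high; origin at the centre of its underside
- tape: bystander: paper ring (tape core) lying flat, 90 mm diameter, 25 mm high; origin at the centre of its underside
Things that resemble listed ones, but are neither listed nor needed, are in the scene too. What is shaped like the resin but yellow is not meant.

How it is judged (in metres and radians):
On the way, in this order (a step that is already met when the one before it is completed fails the run):
1. the resin tin stands upright on the middle of the carrier's empty end, let go, with the carrier still standing on the bench (distance between resin and free_end below 0.025 m and z of each of resin, hardener in the frame of carrier above 0.04 m and distance between hardener and full_end below 0.03 m and angle between each of resin, hardener's own z axis and vertical below 0.12 rad and contact force between each of resin, hardener and the arm below 0.3 N and height (world z) of carrier below 0.008 m and angle between carrier's own z axis and vertical below 0.05 rad and linear speed of resin below 0.03 m/s), for 0.2 s.
2. the carrier hangs level in the gripper, clear of the bench, with both tins standing on it (distance between resin and free_end below 0.025 m and z of each of resin, hardener in the frame of carrier above 0.04 m and distance between hardener and full_end below 0.03 m and angle between each of resin, hardener's own z axis and vertical below 0.12 rad and height (world z) of carrier between 0.07 and 0.2 m and angle between carrier's own z axis and vertical below 0.1 rad and contact force between carrier and the fingers above 2 N), for 0.3 s.
At the end, for the whole second after the job is handed in: Fingers alone hold the carrier still and level (0.10 rad), underside 70 to 200 mm up, touching no bystander; the resin tin within 25 mm of the free end's middle, the hardener tin within 30 mm of its place, both upright (0.12 rad) and untouched by the robot (all of step 2 and contact force between each of resin, hardener and the arm below 0.3 N and contact force between carrier and flask below 0.2 N and contact force between carrier and cup below 0.2 N and contact force between carrier and tape below 0.2 N and linear speed of carrier below 0.02 m/s and angular speed of carrier below 0.1 rad/s); the arm keeps its last pose, push and grip.
It fails at once if the carrier is tipped by more than 0.25 rad (angle between carrier's own z axis and vertical above 0.25 rad).
It fails at once if the resin tin is dropped onto the carrier: in free air more than 12 mm above the board (horizontal distance between resin and free_end below 0.05 m and z of resin in the frame of carrier above 0.057 m and contact force between resin and anything else below 0.02 N).
It fails at once if the hardener tin comes off the carrier (z of hardener in the frame of carrier below 0.025 m).
It fails at once if the flask, cup or tape ring is moved by more than 30 mm or tipped (distance of any of flask, cup, tape from where it was at the start of the episode above 0.03 m or angle between any of flask, cup, tape's own z axis and vertical above 0.35 rad).
It also fails if it takes over 58 s, if anything falls off the work surface, if the arm or the gripper's body presses on something with over 40 N, if the wrist force passes 120 N, or if a joint passes its speed limit or range.

## Working session

There is one attempt and no reset: what is moved stays moved. The work goes in short steps, each a Python script; the robot and the scene stay as the last script left them, time stands still between calls to the robot, and variables do not carry over. Pictures are saved under pics/ and viewed, at most 10 in all, crops included, and the job is handed in when it is done.

```bash
mkdir -p pics; ls
python3 - <<'E'
from station import r
import cv2,numpy as np,pickle
for n in("scene","top"):
    s=r.snapshot(n); pickle.dump(s,open(n+".pkl","wb"))
    cv2.imwrite(f"pics/{n}0.png",s["frame"][:,:,::-1])
    print(n,s["fovy"],s["cx"],s["cy"],s["dist"],np.round(s["view"],3).tolist())
st=r.state();print(st["clock"],st["tool_rot"],r.nose_length,st["width"])
E
```

```text
pics
scene 53.93501529451772 282.02575417899095 211.99440973799926 [-0.08164816  0.          0.          0.          0.        ] [[-0.57, 0.822, -0.009, 315.073], [0.652, 0.446, -0.613, -257.692], [-0.5, -0.355, -0.79, 1554.111], [0.0, 0.0, 0.0, 1.0]]
top 44.23420824800764 277.9394491783737 211.6506783624354 [-0.06342575  0.          0.          0.          0.        ] [[-0.032, -0.999, -0.019, 24.981], [-0.996, 0.033, -0.078, 570.898], [0.078, 0.016, -0.997, 1523.107], [0.0, 0.0, 0.0, 1.0]]
0.1 [ 1.13146073e-01  9.93578050e-01 -7.86655829e-04 -7.10096810e-05] 17.0 85.44922764709669
```

View pics/scene0.png

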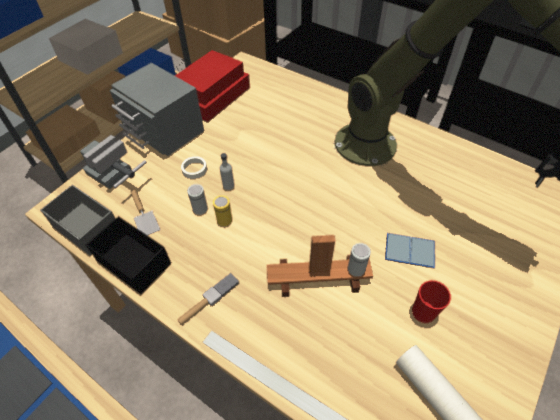

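View pics/top0.png

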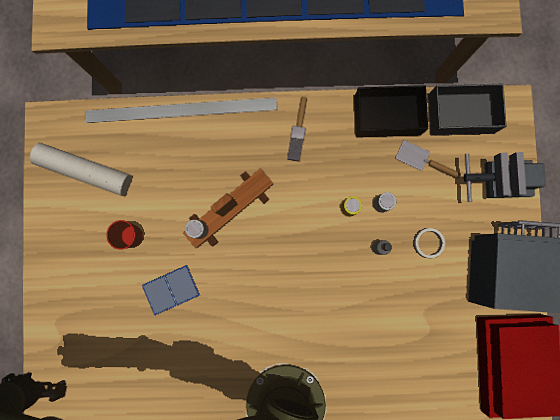

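The top view shows the carrier around (228,208) with the hardener at (196,228). The silver resin tin is at (387,201), the yellow decoy at (351,205), the flask at (381,247) and the tape at (429,243). I'll enlarge both areas.

```bash
cat > h.py <<'E'
import numpy as np,cv2
def K(s):
    f=s["frame"].shape[0]/2/np.tan(np.radians(s["fovy"])/2)
    return np.array([[f,0,s["cx"]],[0,f,s["cy"]],[0,0,1]])
def back(s,uv,z):
    n=cv2.undistortPoints(np.array([[uv]],float),K(s),np.array(s["dist"]))[0,0]
    V=np.array(s["view"]);R=V[:3,:3];t=V[:3,3];c=-R.T@t;d=R.T@np.array([n[0],n[1],1])
    return c+d*(z-c[2])/d[2]
def proj(s,P):
    V=np.array(s["view"]);q,_=cv2.projectPoints(np.array(P,float).reshape(-1,1,3),cv2.Rodrigues(V[:3,:3])[0],V[:3,3],K(s),np.array(s["dist"]))
    return q[:,0]
def crop(s,u,v,w,h,k):
    c=np.ascontiguousarray(s["frame"][v:v+h,u:u+w,::-1])
    c=cv2.resize(c,None,fx=k,fy=k,interpolation=cv2.INTER_CUBIC)
    for i in range(0,w,10):
        cv2.line(c,(i*k,0),(i*k,6),(255,0,255),1); cv2.putText(c,str(u+i),(i*k,16),0,.35,(255,0,255),1)
    for j in range(0,h,10):
        cv2.line(c,(0,j*k),(6,j*k),(255,0,255),1); cv2.putText(c,str(v+j),(8,j*k+4),0,.35,(255,0,255),1)
    return c
E
python3 - <<'E'
from h import *;import pickle
t=pickle.load(open("top.pkl","rb"));s=pickle.load(open("scene.pkl","rb"))
a=crop(t,175,160,110,98,6);cv2.imwrite("pics/c1.png",a)
b=np.hstack([crop(t,325,180,80,80,5),crop(s,175,150,70,80,5)]);cv2.imwrite("pics/c2.png",b)
cv2.imwrite("pics/c3.png",crop(s,255,225,130,75,6))
E
```

```text
(no output)
```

View pics/c1.png

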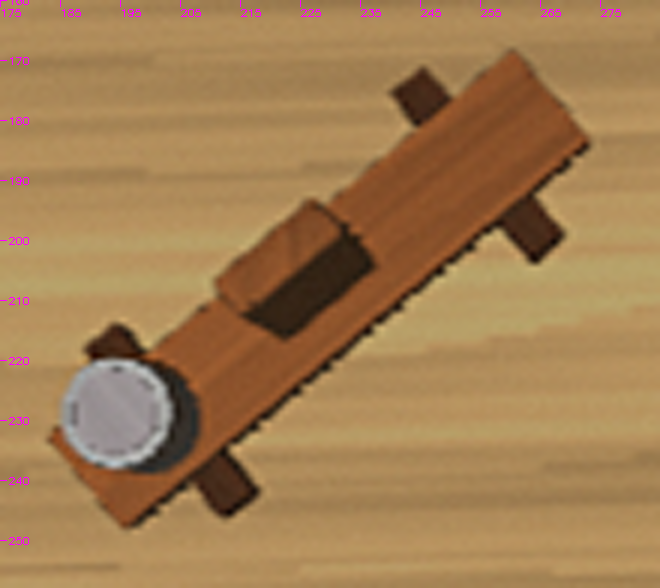

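View pics/c2.png

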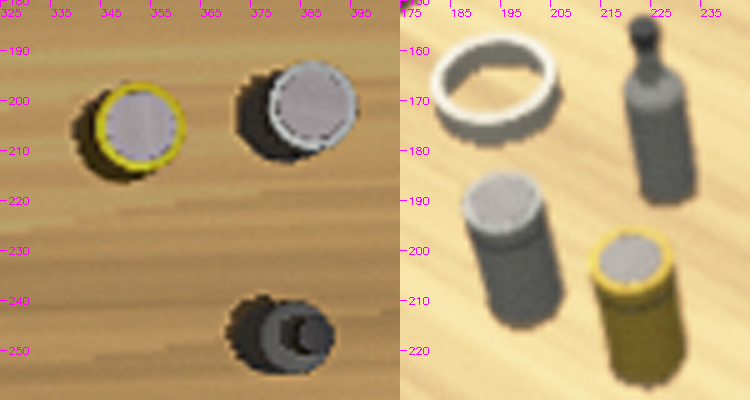

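View pics/c3.png

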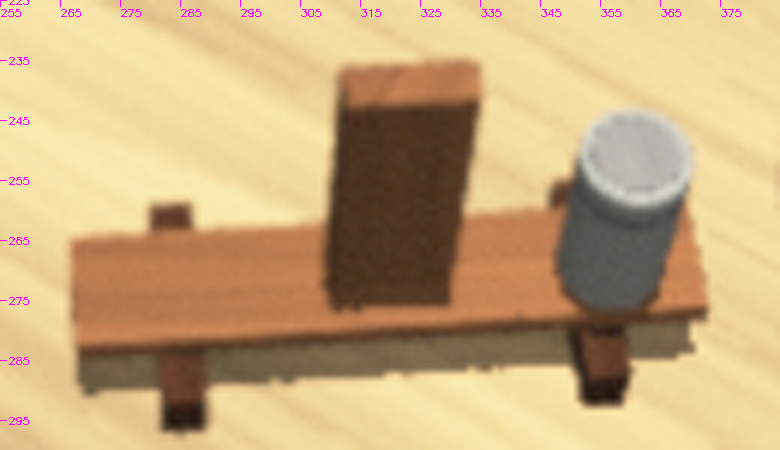

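The crops give top-view board corners at (260.8,168), (273.3,184), (183.3,232.8) and (196.3,248). The handle top is around (222,202.8), the hardener top at (194.5,228.8) and the resin top at (387.4,201). In the scene view, the resin top is at (195.6,190.6), the handle top at (323.5,238.8) and the hardener top at (361,251.3).

Run:
```python
from h import *;import pickle
t=pickle.load(open("top.pkl","rb"));s=pickle.load(open("scene.pkl","rb"))
B=lambda c,u,v,z:np.round(back(c,(u,v),z)[:2],1)
c=[B(t,*p,45) for p in[(260.8,168),(273.3,184),(183.3,232.8),(196.3,248)]]
print("board",c,np.mean(c,0)); e=(c[0]+c[1]-c[2]-c[3])/2;print(np.linalg.norm(e),np.degrees(np.arctan2(e[1],e[0])),np.linalg.norm(c[0]-c[1]))
print("handle",np.mean([B(t,*p,205) for p in[(227.5,193.3),(210.8,206.7),(233.3,198.5),(215.8,212.5)]],0),B(s,323.5,238.8,205))
cs=[B(s,255+x/6,225+y/6,45) for x,y in[(72,240),(80,348),(707,315)]];print("scene corners",cs)
print("hard",B(t,194.5,228.8,140),B(s,361,251.3,140))
print("resin",B(t,387.4,201,95),B(s,195.6,190.6,95))
print("yellow",B(t,352.8,205.2,95)); print("flask",B(t,386.5,247,150),B(s,223.5,157,150))
```

```text
board [array([701.3,  52.8]), array([652.2,  17.1]), array([516.3, 287.5]), array([470.3, 249.8])] [585.025 151.8  ]
297.10199006401825 -51.86876894387455 60.7066717914925
handle [585.65  151.075] [587.1 153.9]
scene corners [array([657.1,  20.3]), array([701.8,  57.5]), array([522. , 290.2])]
hard [522.3 236.9] [524.8 238.4]
resin [ 585.8 -307.8] [ 589.5 -304.2]
yellow [ 577.  -208.6]
flask [ 454.9 -288.5] [ 464.2 -285.8]
```

```bash
cat >> h.py <<'E'
def q(a):
    f=np.radians(a+90)/2; return [np.cos(f),np.sin(f),0,0]
A=38.1; C=np.array([586,152.5]); D=np.array([0.617,-0.787]); F=C+105*D; T=np.array([587.5,-306])
E
python3 - <<'E'
from station import r
from h import *
st=r.state(); p=st["tcp_pos"]
for a in(A,A-180):
    print(a,[None if j is None else np.round(j,2).tolist() for j in(r.inverse_kinematics([*xy,z],q(a)) for xy,z in((T,72),(F,117),(C,183),(C,305)))])
r.line_to([p[0],p[1],340])
r.move_pose([*T,300],q(A)); print(r.state()["clock"],np.round(r.state()["joint_positions"],2))
r.line_to([*T,130])
hit=r.line_to([*T,72],max_speed=60,threshold=6)
s=r.snapshot("scene");cv2.imwrite("pics/c4.png",crop(s,150,110,130,110,6))
st=r.state();print(hit,st["clock"],st["tcp_pos"],st["wrist_force"])
E
```

```text
38.1 [[0.25, 0.75, 0.34, 1.6, -0.31, 0.84, 1.38], [-0.22, 0.67, 0.13, 1.58, -0.1, 0.89, 0.61], [-0.37, 0.53, 0.13, 1.65, -0.08, 0.96, 0.44], [-0.39, 0.44, 0.16, 1.46, -0.07, 1.25, 0.44]]
-141.9 [[-0.04, 0.93, 0.95, 1.61, -0.85, 1.06, -1.31], [-0.69, 0.96, 1.15, 1.59, -0.92, 1.22, -1.83], [-0.89, 0.8, 1.15, 1.66, -0.77, 1.21, -2.04], [-0.89, 0.66, 1.15, 1.47, -0.6, 1.4, -2.2]]
4.4 [ 0.02  0.65  0.83  1.31 -0.47  1.38  1.5 ]
False 6.85 [ 587.70944383 -306.24622861   72.52666705] [ 0.46096638 -0.50043367 -0.48700153]
```

View pics/c4.png

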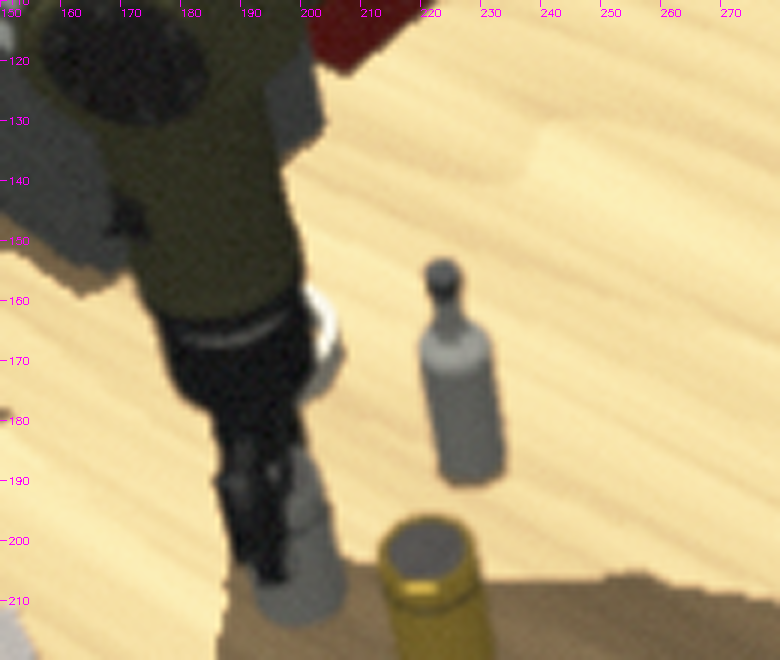

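The fingers straddle the resin tin, seen at about (198,205). The flask at (223,175) and the yellow tin are clear of the gripper.

Run:
```python
from station import r
from h import *
r.command_gripper(30,40); st=r.state(); print(st["width"],st["finger_force"],st["wrist_force"])
if abs(st["width"]-52)<5:
    r.line_to([*T,76],max_speed=30); r.line_to([*T,250]); st=r.state(); print(st["width"],st["wrist_force"])
    r.move_pose([*F,250],q(A)); r.line_to([*F,135],max_speed=90)
    s=r.snapshot("top");cv2.imwrite("pics/c5.png",crop(s,165,140,130,110,6))
    s=r.snapshot("scene");cv2.imwrite("pics/c6.png",crop(s,250,185,130,110,6))
st=r.state();print(st["clock"],st["tcp_pos"],st["width"],st["wrist_force"])
```

```text
51.195670227887156 41.459346413612366 [-0.25368482 -0.02814459  2.14778005]
51.40409099492086 [ 0.39111925  0.65844815 -1.02208082]
11.7917 [651.09114894  69.82696048 135.61899033] 51.37443338747511 [-0.25266601  0.70556209 -1.47046776]
```

View pics/c6.png

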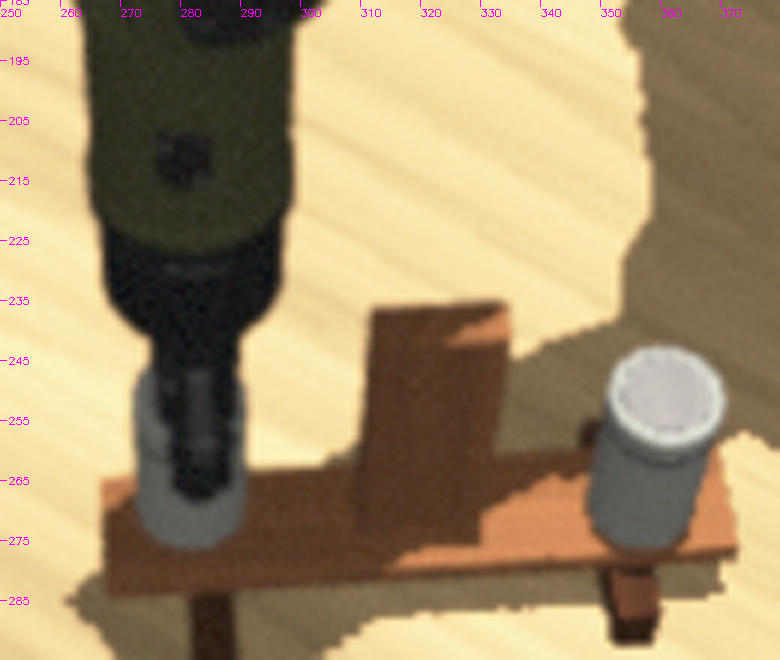

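The tin hangs over the empty end, with its base at about (282,273). That mirrors the hardener, so I'll lower it.

Run:
```python
from station import r
from h import *
z0=72.5
r.line_to([*F,z0+48],max_speed=40)
hit=r.line_to([*F,z0+43],max_speed=10,threshold=2.5)
st=r.state();print(hit,st["tcp_pos"],st["wrist_force"])
r.command_gripper(85); r.hold(.3)
p=r.state()["tcp_pos"]; print(p)
r.line_to([p[0],p[1],170],max_speed=60); r.line_to([p[0],p[1],300])
r.move_pose([*C,300],q(A)); r.hold(.3); r.line_to([*C,245])
s=r.snapshot("scene");a=crop(s,250,185,130,110,5)
s=r.snapshot("top"); cv2.imwrite("pics/c7.png",a); cv2.imwrite("pics/c8.png",crop(s,165,140,130,110,6))
print(r.state()["clock"],r.state()["tcp_pos"])
```

```text
True [650.9484499   69.76406192 117.34107453] [-0.57824401  0.24652165  4.81616718]
[650.16951527  69.99298504 116.15011703]
16.9167 [586.73649234 152.11342897 246.23342872]
```

View pics/c7.png

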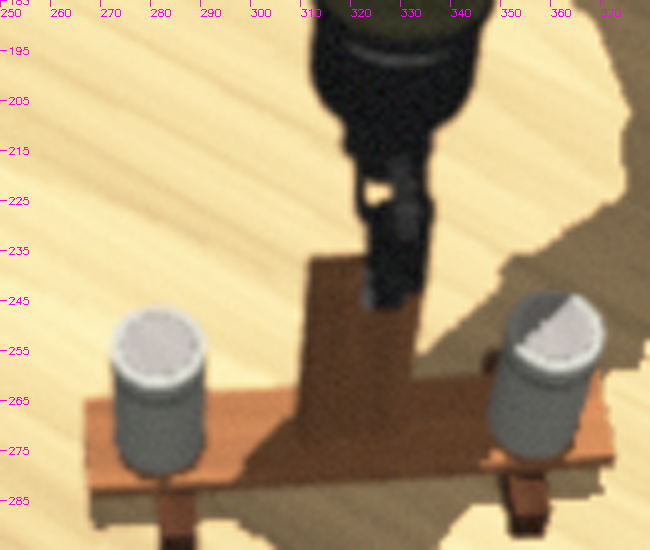

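Both tins stand upright, with the resin top at (281.6,254) in the scene view. The gripper is above the handle. I'll check the numbers quickly before gripping.

Run:
```python
from station import r
from h import *
s=r.snapshot("scene"); X=np.array([.787,.617])
print("resin",back(s,(281.6,254),140)[:2],F)
print("finger proj",proj(s,[[*(C+50*X),229],[*C,205],[*(C+30*D),205],[*(C-30*D),205]]).round(1))
```

```text
resin [651.1459339   68.37551559] [650.785  69.865]
finger proj [[326.4 249.8]
 [323.3 238.2]
 [311.5 238.9]
 [335.  237.6]]
```

Run:
```python
from station import r
from h import *
hit=r.line_to([*C,184],max_speed=50,threshold=8)
st=r.state();print(hit,st["tcp_pos"])
if not hit:
    r.command_gripper(15,100); r.hold(.3); st=r.state(); print(st["width"],st["finger_force"],st["wrist_force"],st["tcp_pos"])
    if abs(st["width"]-22)<5:
        z=184
        r.line_to([*C,z+10],max_speed=15); print(r.state()["wrist_force"],r.state()["torque"])
        r.line_to([*C,z+122],max_speed=30); r.hold(1)
        s=r.snapshot("scene");cv2.imwrite("pics/c9.png",crop(s,230,120,160,150,4))
        st=r.state();print(st["clock"],st["tcp_pos"],st["width"],st["wrist_force"],st["torque"])
```

```text
False [586.18462387 152.47993089 184.34949584]
20.87210344491901 98.58399152755737 [2.28729325 1.68989351 2.41985384] [586.28732647 152.67949285 184.21270727]
[-0.50356855 -0.41169417 -6.19177859] [-0.0098744   0.04219779 -0.00193159]
24.9833 [586.00033711 152.54105645 306.01316053] 20.82937704616104 [ 1.58320298 -0.03886486 -7.19773686] [ 0.02602598 -0.00536538  0.01737728]
```

View pics/c9.png

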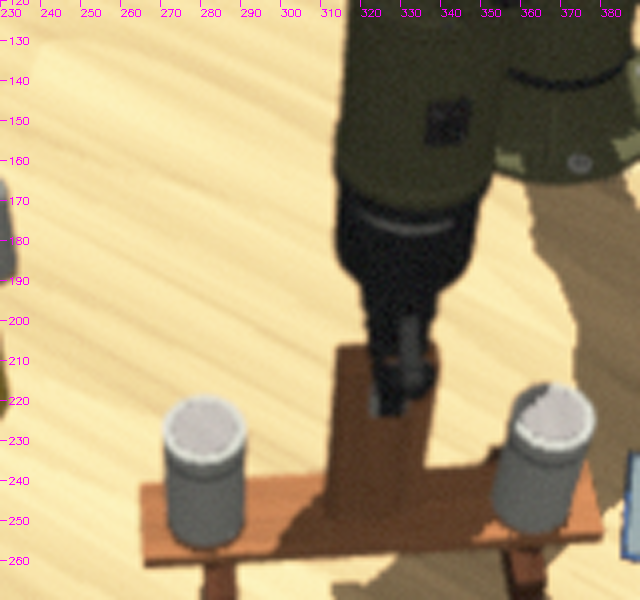

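The carrier hangs level about 12 cm up, with both tins upright at (281,240) and (366,235). I'm handing the job in.

```bash
python3 -c "
from station import r
print(r.job_done())"
```

```text
the job is handed in; nothing more can be done
None
```

The job is handed in with the gripper holding the carrier level by its handle, feet about 12 cm above the bench and both tins upright on it; the verdict itself was not shown to me.

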